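Release the pawl and ease the specimen drum back to its start

ROBOT

A 7-joint arm with a two-finger parallel gripper is mounted at the origin on the work surface. World frame = base frame: x ahead of the robot, y to its left, z up, the work surface at z = 0. Lengths are in m, angles in rad, forces in N, time in s.
With the tool pointing down it reaches from about 0.4 to 0.85 m from the base axis. Payload 10.4 kg.
Tool frame: the origin (TCP) lies at the centre of the arm's flange, where the gripper is bolted on; the fingertips stand 173 mm ahead of it and the grasp point (between the pads) lies 155 mm ahead of it (manip.nose_length is the distance from the TCP to the fingertips, in m); z points along the fingers, x is the direction in which the jaws open and shut, and the axes are right-handed (so a half turn about z gives the same grasp; the last joint's range is limited). The gripper opens to 85 mm and grips with 20 to 120 N. Pads are 22 mm wide; open, the fingers measure 114 mm over their backs; the gripper's body (76 mm by 85 mm) begins 54 mm behind the grasp point. The pads swing forward as they close: fully open they stand 13 mm farther back than shut.
Start: joints at [1.142, 0.332, -0.065, 1.46, 0.022, 1.35, -0.088], TCP at [0.247, -0.574, 0.405] pointing down, gripper open.
Joint ranges: [-2.6, 2.6], [-0.5, 2.12], [-1.47, 1.34], [0.16, 2.42], [-1.27, 4.41], [0.06, 2.06], [-2.6, 2.6]. Speed limits (rad/s): [2.22, 2.22, 2.79, 2.79, 3.14, 3.14, 3.14].

INTERFACE

Orientations are given as a unit quaternion [x, y, z, w].
In Python, from workcell import status, cams, order, manip gives the robot as it stands.
- The arm moves only by the tool servo_tool, never from a script. Its argument "motion" is a list that holds one entry, the list of rows, each a list of 6 numbers: the shift along the tool's x, y, z in units of 50 mm (1.0 is 50 mm), then the turn, a rotation vector about the tool's x, y, z in units of 5 degrees (1.0 is 5 degrees). In form: [[[x, y, z, ax, ay, az], ...]]. A call has 1 to 12 rows; each row shifts and turns the pose as measured when the row begins, along the tool's axes as they then stand; what a row does not reach is not made up. A row lasts 1/10 s, in which the tool goes at most 50 mm and 8.59 degrees, less where a joint would pass 70% of its speed; a pose out of reach is approached as far as the arm can. A call is refused whole if a number of a shift passes 1 or a number of a turn 1, either way. A call with a gripper value outside its range is refused whole. "jaw" is the closure in counts, from 0 (fully open) to 255 (shut), set as the call begins (left out, the last holds). The fingers move at their own pace and stop on an object; "force" is the grip in N (left out, the last holds). Time passes only in rows, so rows that do not move let the fingers close. It gives the time, the measured TCP pose, the force and the opening at its end, in the units of the state.
- status.get_obs(): the state, without advancing time (a new reading comes with each control period).
- cams.camera(name): name is "side" or "top"; returns a dict with "color" (384x512x3 uint8, red, green, blue), "vertical_fov" (degrees; the focal length in pixels is half the picture's height over the tangent of half this angle, whatever the lens; pixels are square), "cx", "cy" (the principal point, pixels), "extrinsics" (4x4, takes a point from camera to world coordinates). Camera axes: x right, y down, z forward; pixel columns grow to the right and rows downward; lengths in m; the calibration is good to about 2 mm. A picture is of the moment at which its call begins. There is no depth.
- order.hand_in(): hands the job in, once; it reports no verdict.
The state is a dict: "clock": time; "joint_pos": joint angles; "joint_velocities": joint speeds; "tau": joint torques, N m; "position": TCP position; "ee_rot": TCP orientation; "ft_force": force on the tool from outside, world axes, zero at the start; "torque": the same for the moment, N m; "grip_width": opening from 0.0 (shut) to 1.0 (fully open).
Only numpy, scipy, OpenCV 4.12 (cv2) and the standard library are available. Lean on these libraries where they do the work, as an engineer would, in place of code of your own. Each camera call takes 0.05 s, during which the arm holds its last target.

TASK

The specimen drum on the white stand is held wound up by a brass pawl on its ratchet wheel. Flick the pawl off the wheel by its orange post so that it snaps over and stays off, then slowly ease the drum back by its red knob, without spinning it, until its crank bar rests fully against the stop post beside the yellow mark. Leave the pawl off and let go, and do not disturb the other things on the table.

Things in the scene. Friction and masses are not known exactly. Their poses are not given: they have to be found in the camera images.
- stand: White base plate, 340 x 310 mm, 12 mm thick, fixed to the table at a place and yaw that vary. Origin: at table height under the drum's upright axle, z up; 'stand frame' below means (x, y) in mm along its axes. The pawl's upright pivot is at (-65, -100). A post 115 mm high at (-104, 2) limits winding; a 44 mm high pin at (-4, -137) stops the pawl when off.
- home_stop (a point): Home stop for the crank bar: top of a post 16 mm thick with a black rubber cap, 115 mm above the table, at (104, 17) in the stand frame. A flat yellow mark on the plate beside it shows where the crank bar points when home.
- drum (a joint): Drum angle about its upright axle, rad: 0 = fully home (hard stop), growing counter-clockwise from above as wound; 1.3 to 2.3 at the start, 2.6 at most. A drag brake (0.16 N m, 2 N at the knob) holds it where left. With the pawl on the wheel it locks clockwise within a tooth (15 degrees). White drum 120 mm across, top 95 mm up; ratchet wheel of 24 teeth, 164 mm across, 20 to 36 mm up.
- drum_knob (a point): Centre of the upright red knob, 22 mm across, from 107 to 157 mm above the table (this point: 132 mm). It stands on a dark crank bar 20 mm wide, whose top is 107 mm up and which ends 112 mm from the axle. The knob is 80 mm from the axle at (20 degrees + joint drum) counter-clockwise from the stand's x axis; when home at (75, 27) in the stand frame.
- pawl (a joint): Angle of the brass pawl about its upright pivot, rad, clockwise from above. 0 to 0.16: tip on the ratchet wheel; 0.7: fully off, against its pin. An over-centre spring snaps it onto the wheel below 0.35 and off above 0.35, where it stays by itself; 2 to 3 N on the orange post moves it. The spring strut's anchor post, 50 mm high, is at (-65, -150) in the stand frame.
- pawl_tab (a point): On the axis of the upright orange post of the pawl's tail, 90 mm above the table. The post is 16 mm across and stands from 23 to 115 mm above the table, 61 mm from the pawl's pivot: at (-125, -108) in the stand frame with the pawl at 0, at (-116, -67) when fully off. Pushing it towards the stand's +y from its outer (-y) side takes the pawl off.
- amber_bottle: Bystander: brown glass bottle, 54 mm across, 105 mm high, loose on the stand's far right corner. Origin: centre of its underside.
- dish_stack: Bystander: stack of glass dishes, 68 mm across, 32 mm high, loose on the stand's far left corner. Origin: centre of its underside.
- beaker: Bystander: glass beaker, 70 mm across, 85 mm high, loose on the table at the left. Origin: centre of its underside.
- clear_tub: Bystander: clear open plastic tub, 160 x 120 x 60 mm, loose on the table at the right. Origin: centre of its underside.
- slide_box: Bystander: blue box, 130 x 90 x 35 mm, loose on the table at the right. Origin: centre of its underside.
- stain_bottle: Bystander: small brown jar with a red cap, 48 mm across, 90 mm high, loose on the table at the far left. Origin: centre of its underside.

How it is judged:
By the outcome, as a careful person would: the job done as asked, in the order asked, and still so for the second after the job is handed in, with the robot touching nothing.
It also fails if it takes over 51 s, if anything falls off the work surface, if the arm or the gripper's body presses on something with over 40 N, if the wrist force passes 120 N, or if a joint passes its speed limit or range.

## Working session

There is one attempt and no reset: what is moved stays moved. The work goes in short steps, Python scripts to look and compute and a tool call to move; the robot and the scene stay as the last step left them, time stands still between calls to the robot, and variables do not carry over. Pictures are saved under pics/ and viewed, and the job is handed in when it is done.

Besides the shell and the picture viewer there is one more tool, called after "Request:" by a JSON object that holds its "fn" and its "kwargs". servo_tool: Moves the arm, as the interface text tells. Its arguments: {"type":"object","properties":{"motion":{"type":"array","items":{"type":"array","items":{"type":"array","items":{"type":"number"}}}},"jaw":{"type":"number"},"force":{"type":"number"}},"required":["motion"]}

```bash
mkdir -p pics; python3 - <<'E'
from workcell import status,cams
import cv2
o=status.get_obs()
for k,v in o.items(): print(k,v)
for n in("side","top"):
    c=cams.camera(n); cv2.imwrite(f"pics/{n}0.png",cv2.cvtColor(c["color"],cv2.COLOR_RGB2BGR))
    print(n,c["vertical_fov"],c["cx"],c["cy"],c["extrinsics"])
E
```

```text
clock 0.0
joint_pos [ 1.14242355  0.33287877 -0.06470656  1.46096901  0.02162119  1.34992126
 -0.08851034]
joint_velocities [-1.24493926e-03 -4.33821088e-04  8.15221263e-05  1.75386197e-04
 -5.45585146e-04  1.38440032e-03  1.03129058e-03]
tau [ 1.76985413e-04 -6.25448155e+01  4.86885582e-02 -3.91610670e+01
  1.60707295e-02  9.72649315e-03 -8.96295569e-05]
position [ 0.24665557 -0.57411845  0.40389825]
ee_rot [ 8.35089347e-01 -5.50113837e-01 -6.41375947e-04 -3.69166470e-04]
ft_force [ 0.3616412  -0.43118369  0.03446669]
torque [ 0.05045172  0.05382081 -0.05806704]
grip_width 1.0034141682927593
side 44.702346119366496 251.83680784332455 199.01175337055375 [[ 0.93112835 -0.21899356  0.29161929  0.1086695 ]
 [-0.36402363 -0.50973241  0.77952528 -1.27600644]
 [-0.02206321 -0.8319944  -0.55434513  0.97722229]
 [ 0.          0.          0.          1.        ]]
top 46.25825480570257 258.05173773343915 183.1861685914346 [[ 2.58214761e-02 -9.80065489e-01  1.96989563e-01  3.18541960e-01]
 [-9.99645485e-01 -2.65945065e-02 -1.27943840e-03 -8.87493115e-03]
 [ 6.49277363e-03 -1.96886690e-01 -9.80404751e-01  1.40338767e+00]
 [ 0.00000000e+00  0.00000000e+00  0.00000000e+00  1.00000000e+00]]
```

View pics/side0.png

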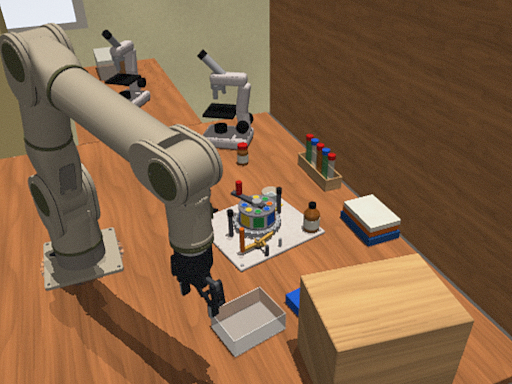

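View pics/top0.png

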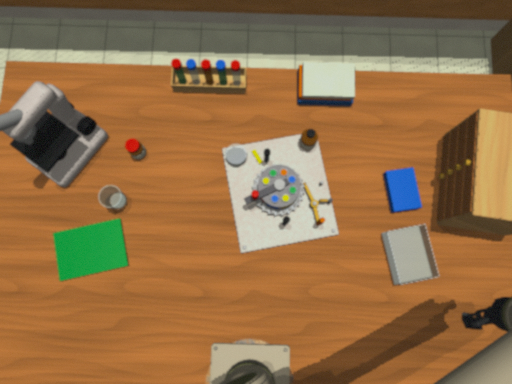

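```bash
cat > h.py <<'E'
import numpy as np,cv2
from workcell import status,cams
def grab(n,save=None,crop=None,k=4):
    c=cams.camera(n); im=cv2.cvtColor(c["color"],cv2.COLOR_RGB2BGR)
    if save:
        x=im if crop is None else im[crop[1]:crop[3],crop[0]:crop[2]]
        cv2.imwrite(save,cv2.resize(x,None,fx=k,fy=k,interpolation=cv2.INTER_CUBIC))
    return c,im
def K(c): return 192/np.tan(np.radians(c["vertical_fov"])/2)
def ray(c,p):
    f=K(c);d=np.array([(p[0]-c["cx"])/f,(p[1]-c["cy"])/f,1]);E=np.array(c["extrinsics"])
    return E[:3,3],E[:3,:3]@d
def onz(c,p,z):
    o,d=ray(c,p);return o+d*(z-o[2])/d[2]
def proj(c,X):
    E=np.array(c["extrinsics"]);q=E[:3,:3].T@(np.asarray(X)-E[:3,3]);f=K(c)
    return np.array([f*q[0]/q[2]+c["cx"],f*q[1]/q[2]+c["cy"]])
E
python3 - <<'E'
from h import *
grab("top","pics/t1.png",(210,120,350,260),4)
grab("side","pics/s1.png",(190,170,340,280),5)
E
```

```text
(no output)
```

View pics/t1.png

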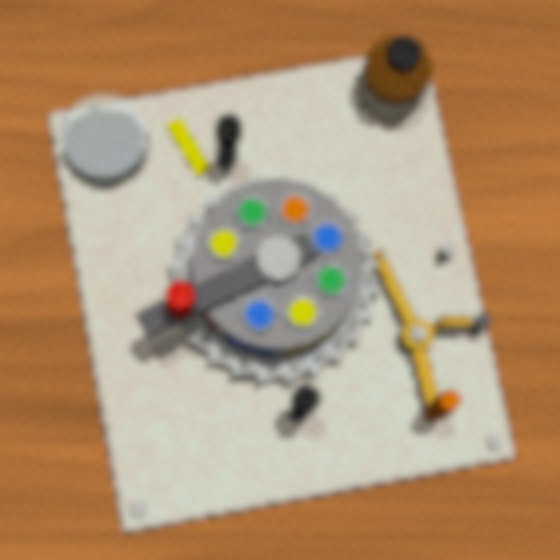

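View pics/s1.png

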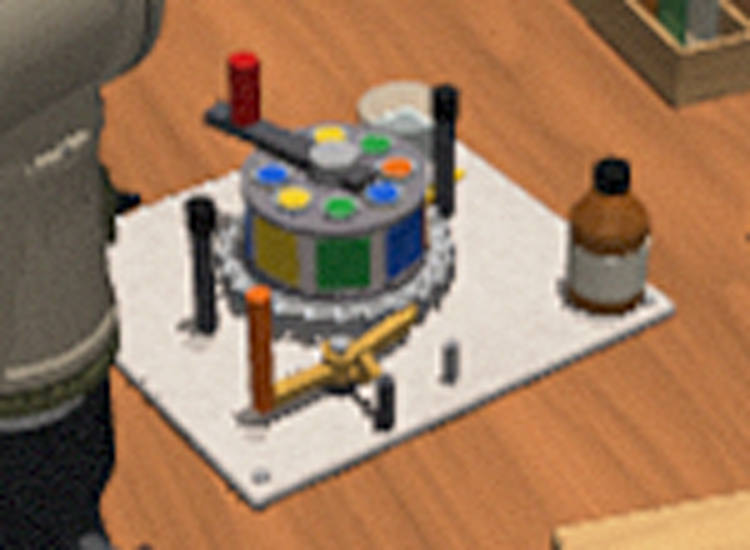

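```bash
cat > fit.py <<'E'
from h import *
c=cams.camera("top")
P=[((229,124),(104,17,115)),((306,396),(-104,2,115)),((481,321),(-65,-150,50)),((444,256),(-4,-137,44)),((279,257),(0,0,112))]
g=lambda u:((u[0]+.5)/4-.5+210,(u[1]+.5)/4-.5+120)
W=np.array([onz(c,g(u),s[2]/1e3)[:2] for u,s in P]);S=np.array([s[:2] for _,s in P])/1e3
Sm,Wm=S.mean(0),W.mean(0);a,b=S-Sm,W-Wm
th=np.arctan2((a[:,0]*b[:,1]-a[:,1]*b[:,0]).sum(),(a*b).sum());R=np.array([[np.cos(th),-np.sin(th)],[np.sin(th),np.cos(th)]])
t=Wm-R@Sm
print("th",np.degrees(th),"t",t);print("res mm",1e3*(S@R.T+t-W))
for n,u,z in(("knob",(181,294),.157),("tab",(448,400),.115),("cornerBL",(125,530),.012),("TR",(430,58),.012),("TL",(52,115),.012),("BR",(515,455),.012)):
    w=onz(c,g(u),z);s=R.T@(w[:2]-t);print(n,w,s*1e3,np.hypot(*s),np.degrees(np.arctan2(s[1],s[0])))
np.savez("pose.npz",R=R,t=t,th=th)
cs=cams.camera("side")
for n,s in(("home",(104,17,115)),("wind",(-104,2,115)),("tab",(-125,-108,115))):
    p=proj(cs,[*(R@np.array(s[:2])/1e3+t),s[2]/1e3]);print(n,(p-[190,170]+.5)*5-.5)
E
python3 fit.py
```

```text
th 11.499945293498342 t [ 0.5768141 -0.0719547]
res mm [[-1.29412031 -0.3797997 ]
 [-1.06728705  3.31329489]
 [-1.46953344 -0.82713374]
 [ 4.66998688 -3.22811636]
 [-0.83904608  1.1217549 ]]
knob [ 0.54019912 -0.0022972   0.157     ] [-21.99252437  75.55893373] 0.07869449532300453 106.22840365610178
tab [ 0.4753997  -0.19630599  0.115     ] [-124.17003995 -101.63623639] 0.16046221788759635 -140.6988294526367
cornerBL [0.38143744 0.03632913 0.012     ] [-169.86623464  145.06168282] 0.22337732537955843 139.5034692790304
TR [ 0.76490768 -0.19730836  0.012     ] [ 159.3262007 -160.336823 ] 0.22603702138791484 -45.1811413745156
TL [0.70880319 0.10576672 0.012     ] [164.77118438 147.8393772 ] 0.2213730440973429 41.899739705558645
BR [ 0.44663687 -0.26301771  0.012     ] [-165.65556924 -161.27435516] 0.2311951237662224 -135.76777936717346
home [448.50409118  89.75732801]
wind [200.05189543 198.24631317]
tab [262.26874091 294.62578472]
```

```bash
cat > go.py <<'E'
import sys
from h import *
from scipy.spatial.transform import Rotation as Ro
p=np.load("pose.npz");R,t,th=p["R"],p["t"],np.degrees(p["th"])
def rel(sx,sy,z,yaw):  # stand-frame mm, TCP z m, tool-x yaw in stand deg
    o=status.get_obs();r=Ro.from_quat(o["ee_rot"])
    w=np.array([*(R@np.array([sx,sy])/1e3+t),z])
    a=np.radians(yaw+th);x=np.array([np.cos(a),np.sin(a),0]);zz=np.array([0,0,-1.]);T=np.c_[x,np.cross(zz,x),zz]
    d=r.inv().apply(w-np.array(o["position"]))/.05
    rv=np.degrees((r.inv()*Ro.from_matrix(T)).as_rotvec())/5
    xa=r.as_matrix()[:,0];s=R.T@(np.array(o["position"])[:2]-t)*1e3
    print("t",round(o["clock"],2),"stand xy",s.round(1),"z",round(o["position"][2],4),"yaw",round(np.degrees(np.arctan2(xa[1],xa[0]))-th,1),"F stand",(R.T@o["ft_force"][:2]).round(1),round(o["ft_force"][2],1),"gw",round(o["grip_width"],3))
    print("target w",w.round(4),"shift units",d.round(2),"turn units",rv.round(2))
    print("shift if first turned",(T.T@(w-np.array(o["position"]))/.05).round(2))
if __name__=="__main__": rel(*map(float,sys.argv[1:]))
E
python3 go.py -126 -150 0.30 0
```

```text
t 0.3 stand xy [-423.6 -426.4] z 0.4045 yaw -78.2 F stand [-0.2  0.1] -0.3 gw 0.995
target w [ 0.4832 -0.2441  0.3   ] shift units [-4.2  -6.95  2.09] turn units [ -0.     0.   -15.65]
shift if first turned [ 5.95 -5.53  2.09]
```

Request:
{"fn": "servo_tool", "kwargs": {"motion": [[[-0.42,-0.7,0.1,0,0,0],[-0.42,-0.7,0.1,0,0,0],[-0.42,-0.7,0.1,0,0,0],[-0.42,-0.7,0.1,0,0,0],[-0.42,-0.7,0.2,0,0,0],[-0.42,-0.7,0.2,0,0,0],[-0.42,-0.7,0.3,0,0,0],[-0.42,-0.7,0.3,0,0,0],[-0.42,-0.7,0.3,0,0,0],[-0.42,-0.7,0.3,0,0,0]]], "jaw": 255, "force": 20}}

```text
clock: 1.3
position: [0.4903, -0.2377, 0.3023]
ee_rot: [0.831, -0.556, 0.003, 0.002]
ft_force: [0.2, -0.4, -0.6]
grip_width: -0.002
```

Request:
{"fn": "servo_tool", "kwargs": {"motion": [[[0,0,0,0,0,-1],[0,0,0,0,0,-1],[0,0,0,0,0,-1],[0,0,0,0,0,-1],[0,0,0,0,0,-1],[0,0,0,0,0,-1],[0,0,0,0,0,-1],[0,0,0,0,0,-1],[0,0,0,0,0,-1],[0,0,0,0,0,-1],[0,0,0,0,0,-1],[0,0,0,0,0,-1]]]}}

```text
clock: 2.5
position: [0.4937, -0.2291, 0.2995]
ee_rot: [0.999, -0.039, 0.0, 0.001]
ft_force: [0.3, 0.2, -0.7]
grip_width: -0.001
```

```bash
python3 go.py -126 -150 0.30 0
```

```text
t 2.5 stand xy [-112.8 -137.4] z 0.2995 yaw -15.9 F stand [0.4 0.2] -0.7 gw -0.001
target w [ 0.4832 -0.2441  0.3   ] shift units [-0.19  0.31 -0.01] turn units [ 0.02  0.   -3.19]
shift if first turned [-0.26  0.25 -0.01]
```

Request:
{"fn": "servo_tool", "kwargs": {"motion": [[[0,0,0,0,0,-1],[0,0,0,0,0,-1],[0,0,0,0,0,-1],[-0.23,0.25,0,0,0,-0.2],[0,0,0.6,0,0,0],[0,0,0.6,0,0,0],[0,0,0,0,0,0]]]}}

```text
clock: 3.2
position: [0.4848, -0.2449, 0.2392]
ee_rot: [0.994, 0.108, 0.001, 0.002]
ft_force: [0.0, 0.1, 0.9]
grip_width: 0.003
```

```bash
python3 go.py -124 -122 0.24 0; python3 -c "
from h import *
grab('side','pics/s2.png',(190,170,340,280),5);grab('top','pics/t2.png',(210,120,350,260),4)"
```

```text
t 3.2 stand xy [-124.7 -151.2] z 0.2392 yaw 0.9 F stand [0.1 0.1] 0.9 gw 0.003
target w [ 0.4796 -0.2162  0.24  ] shift units [ 0.02 -0.58 -0.02] turn units [ 0.05 -0.02  0.18]
shift if first turned [ 0.01 -0.58 -0.02]
```

View pics/s2.png

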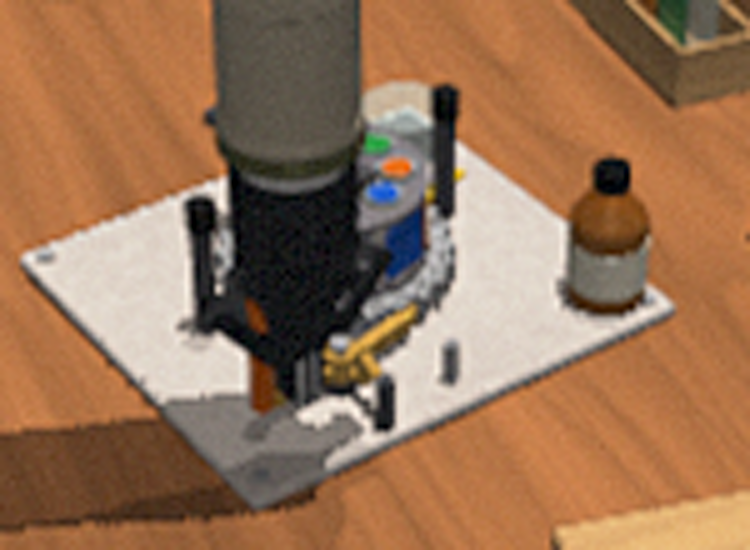

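View pics/t2.png

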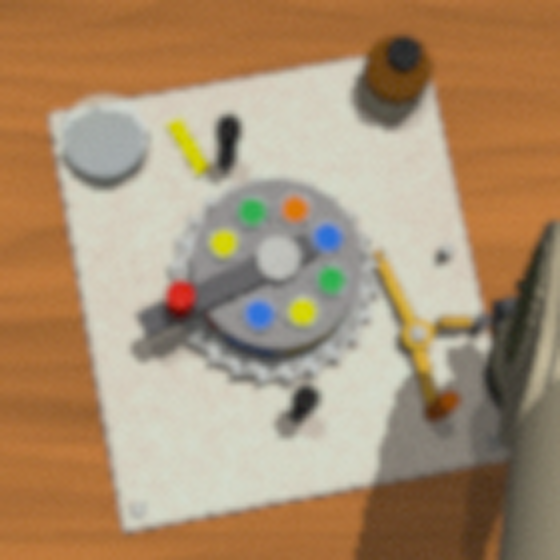

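Request:
{"fn": "servo_tool", "kwargs": {"motion": [[[0.02,-0.2,0,0,0,0.1],[0,-0.2,0,0,0,0],[0,-0.1,0,0,0,0],[0,-0.1,0,0,0,0],[0,-0.1,0,0,0,0],[0.02,-0.1,0,0,0,0],[0.02,-0.1,0,0,0,0]]]}}

```text
clock: 4.0
position: [0.4809, -0.1967, 0.2477]
ee_rot: [0.995, 0.104, 0.006, 0.006]
ft_force: [0.2, -0.9, -0.6]
grip_width: 0.002
```

```bash
python3 go.py -117 -89 0.24 0; python3 -c "
from h import *
grab('side','pics/s3.png',(190,170,340,280),5);grab('top','pics/t3.png',(210,120,350,260),4)"
```

```text
t 4.0 stand xy [-118.9 -103.1] z 0.2477 yaw 0.4 F stand [-0.  -0.9] -0.6 gw 0.002
target w [ 0.4799 -0.1825  0.24  ] shift units [ 0.04 -0.28  0.15] turn units [ 0.14 -0.13  0.08]
shift if first turned [ 0.04 -0.28  0.15]
```

View pics/t3.png

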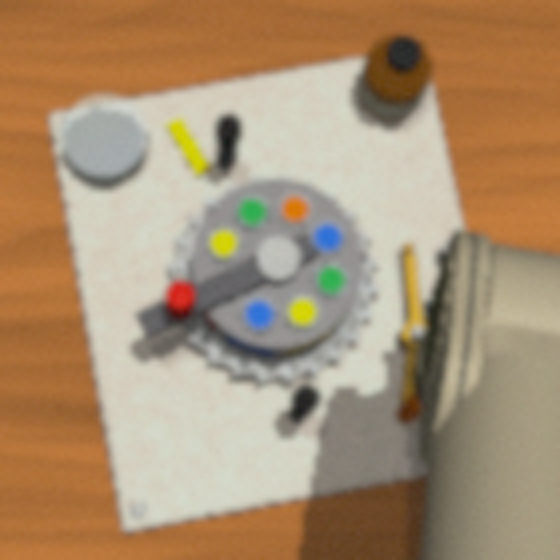

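Request:
{"fn": "servo_tool", "kwargs": {"motion": [[[0.02,-0.1,0.08,0,0,0],[0.02,-0.1,0.05,0,0,0],[0,-0.1,0,0,0,0],[0,0,0,0,0,0]]]}}

```text
clock: 4.5
position: [0.4801, -0.1806, 0.2402]
ee_rot: [0.995, 0.104, 0.006, 0.006]
ft_force: [2.5, -2.3, 1.3]
grip_width: 0.005
```

```bash
python3 go.py -117 -89 0.24 0; python3 -c "
from h import *
grab('side','pics/s4.png',(190,170,340,280),5);grab('top','pics/t4.png',(210,120,350,260),4)"
```

```text
t 4.5 stand xy [-116.4  -87.2] z 0.2402 yaw 0.4 F stand [ 2.  -2.8] 1.3 gw 0.005
target w [ 0.4799 -0.1825  0.24  ] shift units [-0.01  0.04  0.01] turn units [ 0.15 -0.13  0.09]
shift if first turned [-0.01  0.04  0.  ]
```

View pics/t4.png

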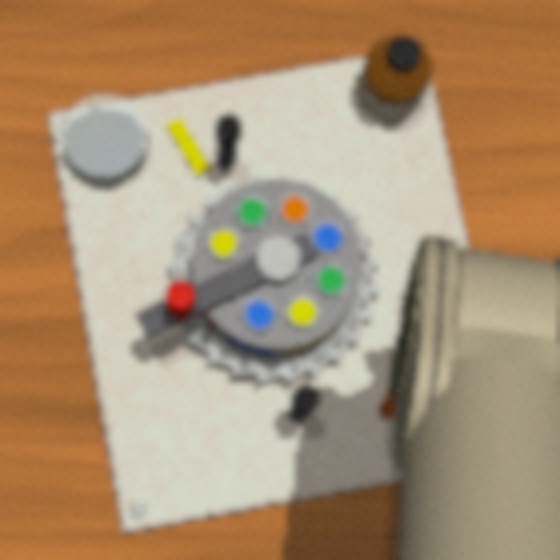

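Request:
{"fn": "servo_tool", "kwargs": {"motion": [[[0,0.2,0,0,0,0],[0,0.4,0,0,0,0],[0,0.5,0,0,0,0],[0,0,-0.8,0,0,0],[0,0,-0.5,0,0,0],[0,0,0,0,0,0]]]}}

```text
clock: 5.2
position: [0.4902, -0.2393, 0.3061]
ee_rot: [0.995, 0.103, 0.004, 0.003]
ft_force: [0.2, -0.1, 0.1]
grip_width: 0.0
```

```bash
python3 go.py -22 75.6 0.310 16; python3 -c "
from h import *
grab('side','pics/s5.png',(190,170,340,280),5);grab('top','pics/t5.png',(210,120,350,260),4)"
```

```text
t 5.2 stand xy [-118.2 -146.7] z 0.3061 yaw 0.4 F stand [ 0.2 -0.1] 0.1 gw 0.0
target w [ 0.5402 -0.0023  0.31  ] shift units [ 1.95 -4.43 -0.1 ] turn units [ 0.1  -0.07 -3.13]
shift if first turned [ 3.08 -3.74 -0.08]
```

View pics/t5.png

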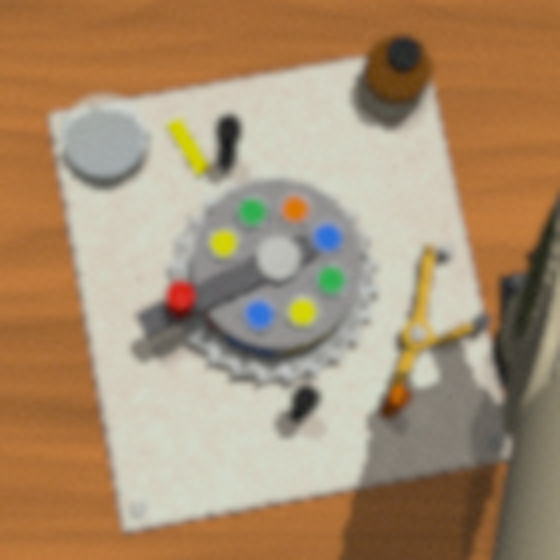

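View pics/s5.png

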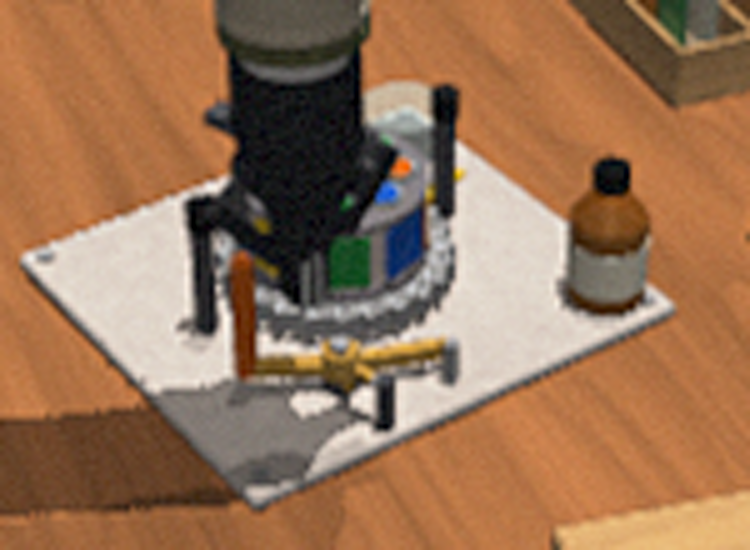

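Request:
{"fn": "servo_tool", "kwargs": {"motion": [[[0,0,-0.6,0,0,0],[0.1,-0.2,-0.6,0,0,0],[0.26,-0.6,0,0,0,0],[0.26,-0.6,0,0,0,0],[0.26,-0.6,0,0,0,0],[0.26,-0.6,0,0,0,0],[0.26,-0.6,0,0,0,0],[0.26,-0.6,0,0,0,0],[0.1,-0.3,0,0,0,-0.8],[0,0,0,0,0,-1],[0,0,0,0,0,-1],[0,0,0,0,0,-0.4]]], "jaw": 0}}

```text
clock: 6.5
position: [0.5309, -0.012, 0.3488]
ee_rot: [0.969, 0.247, -0.008, -0.004]
ft_force: [1.0, 0.5, 0.3]
grip_width: 1.004
```

```bash
python3 go.py -22 75.6 0.30 16; python3 -c "
from h import *
grab('side','pics/s6.png',(190,120,340,230),5)"
```

```text
t 6.5 stand xy [-33.   67.9] z 0.3488 yaw 17.1 F stand [1.1 0.3] 0.3 gw 1.004
target w [ 0.5402 -0.0023  0.3   ] shift units [ 0.27 -0.07  0.97] turn units [-0.14  0.16  0.21]
shift if first turned [ 0.25 -0.09  0.98]
```

View pics/s6.png

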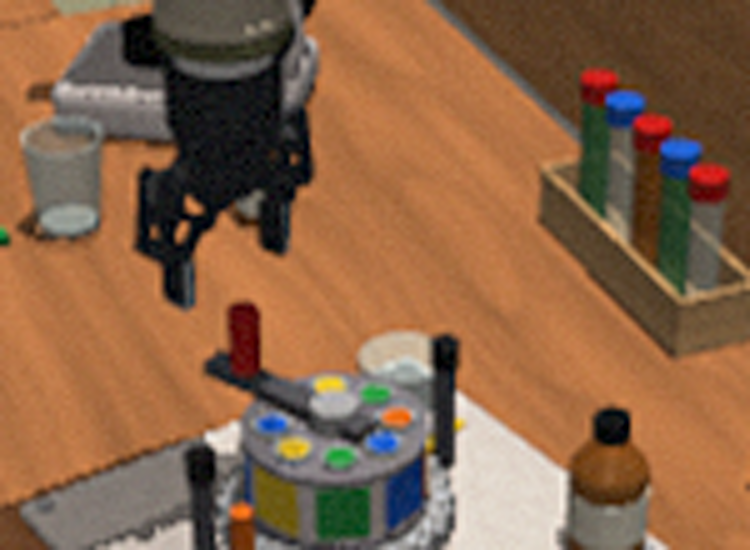

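Request:
{"fn": "servo_tool", "kwargs": {"motion": [[[0.2,-0.05,0.05,-0.14,0.16,0.2],[0.06,-0.04,0.1,0,0,0],[0,0,0,0,0,0]]]}}

```text
clock: 6.85
position: [0.5396, -0.0024, 0.3375]
ee_rot: [0.971, 0.237, -0.002, -0.001]
ft_force: [-0.6, -0.7, 0.1]
grip_width: 1.005
```

```bash
python3 go.py -22 76.5 0.295 16; python3 -c "
from h import *
c,im=grab('side');p=((244+.5)/5-.5+190,(308+.5)/5-.5+120);w=onz(c,p,.157);q=np.load('pose.npz');print(w,1e3*q['R'].T@(w[:2]-q['t']))"
```

```text
t 6.85 stand xy [-22.6  75.6] z 0.3375 yaw 16.0 F stand [-0.7 -0.5] 0.1 gw 1.005
target w [ 0.54   -0.0014  0.295 ] shift units [ 0.02 -0.01  0.85] turn units [-0.03  0.05 -0.  ]
shift if first turned [ 0.02 -0.01  0.85]
[ 0.53793894 -0.00405944  0.157     ] [-24.55866725  74.28268413]
```

Two views agree within ~3 mm. Descend, and close on the knob.

Request:
{"fn": "servo_tool", "kwargs": {"motion": [[[0,0,0.3,0,0,0],[0,0,0.3,0,0,0],[0,-0.01,0.25,0,0,0],[0,0,0,0,0,0]]]}}

```text
clock: 7.3
position: [0.5383, -0.0031, 0.2908]
ee_rot: [0.972, 0.237, -0.004, -0.001]
ft_force: [-0.6, -0.5, -0.2]
grip_width: 0.999
```

Request:
{"fn": "servo_tool", "kwargs": {"motion": [[[0,0,0,0,0,0],[0,0,0,0,0,0],[0,0,0,0,0,0],[0,0,0,0,0,0],[0,0,0,0,0,0],[0,0,0,0,0,0]]], "jaw": 150, "force": 20}}

```text
clock: 7.9
position: [0.5387, -0.0031, 0.2918]
ee_rot: [0.972, 0.237, -0.003, -0.001]
ft_force: [0.3, 0.7, -0.7]
grip_width: 0.41
```

```bash
python3 go.py -22 76.5 0.295 16; python3 -c "
from h import *
grab('side','pics/s7.png',(190,120,340,230),5);grab('top','pics/t7.png',(210,120,350,260),4)"
```

```text
t 7.9 stand xy [-23.6  75.1] z 0.2918 yaw 15.9 F stand [0.5 0.6] -0.7 gw 0.41
target w [ 0.54   -0.0014  0.295 ] shift units [ 0.04 -0.02 -0.06] turn units [-0.03  0.06 -0.02]
shift if first turned [ 0.04 -0.02 -0.06]
```

View pics/s7.png

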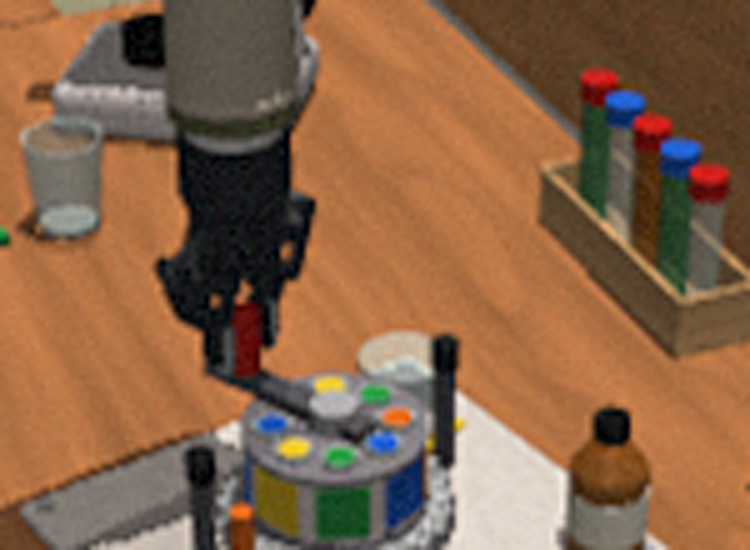

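Request:
{"fn": "servo_tool", "kwargs": {"motion": [[[0.02,-0.02,-0.08,0,0,0],[0,0,0,0,0,0],[0,0,0,0,0,0],[0,0,0,0,0,0]]], "jaw": 255, "force": 20}}

```text
clock: 8.4
position: [0.5391, -0.0018, 0.2958]
ee_rot: [0.972, 0.237, -0.003, -0.001]
ft_force: [0.2, 0.7, -1.8]
grip_width: 0.248
```

```bash
python3 go.py -22 76.5 0.295 16
```

```text
t 8.4 stand xy [-23.   76.3] z 0.2958 yaw 15.9 F stand [0.4 0.6] -1.8 gw 0.248
target w [ 0.54   -0.0014  0.295 ] shift units [0.02 0.   0.01] turn units [-0.03  0.06 -0.02]
shift if first turned [0.02 0.   0.02]
```

Request:
{"fn": "servo_tool", "kwargs": {"motion": [[[0.04,0,0,0,0,0.29],[0.04,0,0,0,0,0.29],[0.04,0,0,0,0,0.29],[0.04,0,0,0,0,0.29],[0.04,0,0,0,0,0.29],[0.04,0,0,0,0,0.29],[0.04,0,0,0,0,0.29],[0.04,0,0,0,0,0.29],[0.04,0,0,0,0,0.29],[0.04,0,0,0,0,0.29]]]}}

```text
clock: 9.4
position: [0.5593, 0.0063, 0.2957]
ee_rot: [0.995, 0.102, -0.003, -0.001]
ft_force: [-1.6, 0.6, -0.5]
grip_width: 0.256
```

```bash
cat > arc.py <<'E'
import sys
from go import *
o=status.get_obs();s=R.T@(np.array(o["position"])[:2]-t)*1e3
phi=np.degrees(np.arctan2(s[1],s[0]));print("phi",phi.round(1),"r",np.hypot(*s).round(1))
ph=phi-float(sys.argv[1]);rel(80*np.cos(np.radians(ph)),80*np.sin(np.radians(ph)),.296,ph-90)
E
python3 arc.py 0
```

```text
phi 91.1 r 80.2
t 9.4 stand xy [-1.6 80.2] z 0.2957 yaw 0.2 F stand [-1.4  0.9] -0.5 gw 0.256
target w [0.5593 0.0061 0.296 ] shift units [ 0.    0.   -0.01] turn units [-0.02  0.07 -0.19]
shift if first turned [-0.    0.   -0.01]
```

Request:
{"fn": "servo_tool", "kwargs": {"motion": [[[0.04,0,0,0,0,0.28],[0.04,0,0,0,0,0.28],[0.04,0,0,0,0,0.28],[0.04,0,0,0,0,0.28],[0.04,0,0,0,0,0.28],[0.04,0,0,0,0,0.28],[0.04,0,0,0,0,0.28],[0.04,0,0,0,0,0.28],[0.04,0,0,0,0,0.28],[0.04,0,0,0,0,0.28],[0.04,0,0,0,0,0.28],[0.04,0,0,0,0,0.28]]]}}

```text
clock: 10.6
position: [0.5852, 0.0085, 0.2958]
ee_rot: [0.998, -0.058, -0.004, -0.0]
ft_force: [-1.2, 1.0, 1.3]
grip_width: 0.249
```

```bash
python3 arc.py 0;python3 -c "
from h import *
grab('side','pics/s8.png',(190,140,340,260),5);grab('top','pics/t8.png',(210,120,350,260),4)"
```

```text
phi 72.6 r 80.9
t 10.6 stand xy [24.2 77.2] z 0.2958 yaw -18.1 F stand [-0.9  1.2] 1.3 gw 0.249
target w [0.5851 0.0076 0.296 ] shift units [ 0.    0.02 -0.  ] turn units [-0.01  0.08 -0.14]
shift if first turned [-0.    0.02 -0.  ]
```

View pics/s8.png

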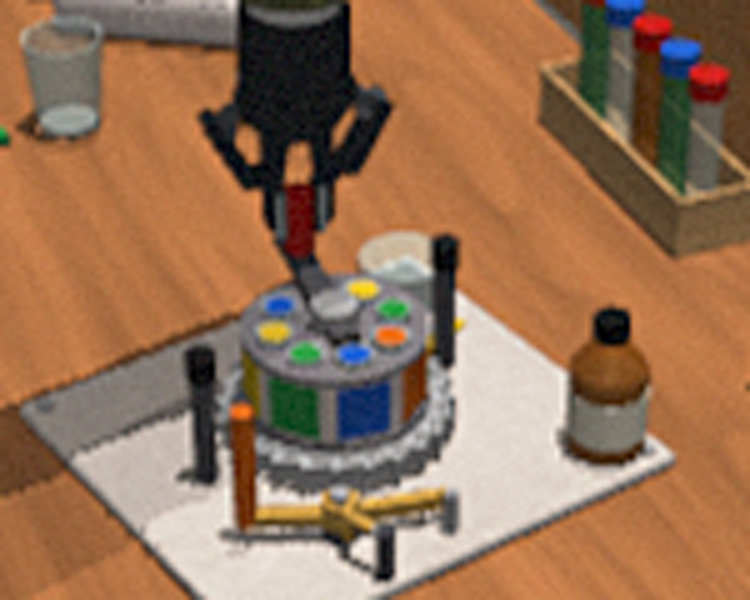

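The drum is following the grip and the pawl stays off. Continuing.

Request:
{"fn": "servo_tool", "kwargs": {"motion": [[[0.04,0,0,0,0,0.28],[0.04,0,0,0,0,0.28],[0.04,0,0,0,0,0.28],[0.04,0,0,0,0,0.28],[0.04,0,0,0,0,0.28],[0.04,0,0,0,0,0.28],[0.04,0,0,0,0,0.28],[0.04,0,0,0,0,0.28],[0.04,0,0,0,0,0.28],[0.04,0,0,0,0,0.28],[0.04,0,0,0,0,0.28],[0.04,0,0,0,0,0.28]]]}}

```text
clock: 11.9
position: [0.6101, 0.0024, 0.2958]
ee_rot: [0.977, -0.215, -0.004, -0.0]
ft_force: [-2.1, 1.7, 1.8]
grip_width: 0.255
```

```bash
python3 arc.py 0
```

```text
phi 54.4 r 81.5
t 11.9 stand xy [47.5 66.3] z 0.2958 yaw -36.3 F stand [-1.7  2. ] 1.8 gw 0.255
target w [0.6095 0.0011 0.296 ] shift units [ 0.    0.03 -0.  ] turn units [ 0.01  0.08 -0.13]
shift if first turned [-0.    0.03 -0.  ]
```

Request:
{"fn": "servo_tool", "kwargs": {"motion": [[[0.04,0,0,0,0,0.28],[0.04,0,0,0,0,0.28],[0.04,0,0,0,0,0.28],[0.04,0,0,0,0,0.28],[0.04,0,0,0,0,0.28],[0.04,0,0,0,0,0.28],[0.04,0,0,0,0,0.28],[0.04,0,0,0,0,0.28],[0.04,0,0,0,0,0.28],[0.04,0,0,0,0,0.28]]]}}

```text
clock: 12.9
position: [0.6287, -0.0085, 0.2958]
ee_rot: [0.94, -0.342, -0.004, -0.0]
ft_force: [-1.9, 1.9, 1.9]
grip_width: 0.251
```

```bash
python3 arc.py 0; python3 -c "
from h import *
grab('side','pics/s9.png',(190,140,340,260),5);grab('top','pics/t9.png',(210,120,350,260),4)"
```

```text
phi 39.2 r 82.0
t 12.9 stand xy [63.5 51.9] z 0.2958 yaw -51.6 F stand [-1.5  2.2] 1.9 gw 0.251
target w [ 0.6275 -0.01    0.296 ] shift units [ 0.    0.04 -0.  ] turn units [ 0.03  0.08 -0.16]
shift if first turned [ 0.    0.04 -0.  ]
```

View pics/s9.png

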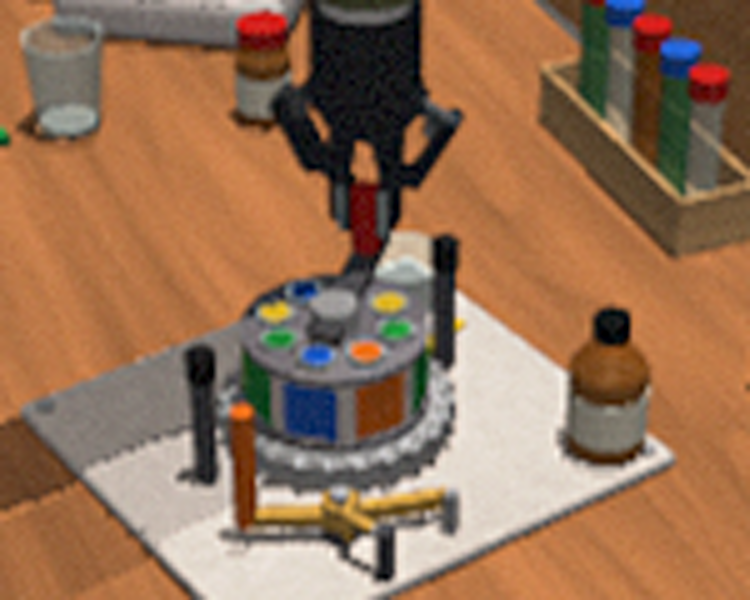

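Request:
{"fn": "servo_tool", "kwargs": {"motion": [[[0.04,0,0,0,0,0.28],[0.04,0,0,0,0,0.28],[0.04,0,0,0,0,0.28],[0.04,0,0,0,0,0.28],[0.04,0,0,0,0,0.28],[0.04,0,0,0,0,0.28],[0.04,0,0,0,0,0.28],[0.03,0,0,0,0,0.2],[0.03,0,0,0,0,0.2],[0.03,0,0,0,0,0.2]]]}}

```text
clock: 14.0
position: [0.6426, -0.0224, 0.2958]
ee_rot: [0.891, -0.453, -0.004, 0.0]
ft_force: [-2.5, 3.6, 2.1]
grip_width: 0.251
```

```bash
python3 arc.py 0
```

```text
phi 25.5 r 82.3
t 14.0 stand xy [74.3 35.4] z 0.2958 yaw -65.4 F stand [-1.7  4. ] 2.1 gw 0.251
target w [ 0.6407 -0.0238  0.296 ] shift units [ 0.    0.05 -0.  ] turn units [ 0.04  0.07 -0.17]
shift if first turned [ 0.    0.05 -0.  ]
```

Request:
{"fn": "servo_tool", "kwargs": {"motion": [[[0.03,0,0,0,0,0.2],[0.03,0,0,0,0,0.2],[0.03,0,0,0,0,0.2],[0.02,0,0,0,0,0.14],[0.02,0,0,0,0,0.14]]]}}

```text
clock: 14.5
position: [0.6466, -0.028, 0.2958]
ee_rot: [0.872, -0.49, -0.004, 0.0]
ft_force: [-2.9, 3.6, 1.9]
grip_width: 0.248
```

```bash
python3 arc.py 0
```

```text
phi 20.7 r 82.5
t 14.5 stand xy [77.1 29.2] z 0.2958 yaw -70.2 F stand [-2.1  4.1] 1.9 gw 0.248
target w [ 0.6445 -0.0293  0.296 ] shift units [ 0.    0.05 -0.  ] turn units [ 0.04  0.07 -0.18]
shift if first turned [-0.    0.05 -0.  ]
```

Now press on until the force rises clearly (hard stop).

Request:
{"fn": "servo_tool", "kwargs": {"motion": [[[0.02,0,0,0,0,0.1],[0.02,0,0,0,0,0.1],[0.02,0,0,0,0,0.1],[0.02,0,0,0,0,0.1]]]}}

```text
clock: 14.9
position: [0.6479, -0.0296, 0.2957]
ee_rot: [0.863, -0.505, -0.006, -0.0]
ft_force: [-6.2, 5.1, 4.2]
grip_width: 0.249
```

```bash
python3 arc.py 0
```

```text
phi 19.3 r 82.7
t 14.9 stand xy [78.1 27.3] z 0.2957 yaw -72.2 F stand [-5.1  6.2] 4.2 gw 0.249
target w [ 0.6455 -0.031   0.296 ] shift units [ 0.    0.05 -0.  ] turn units [ 0.06  0.11 -0.3 ]
shift if first turned [-0.    0.05 -0.01]
```

Request:
{"fn": "servo_tool", "kwargs": {"motion": [[[0.04,0,0,0,0,0],[0.05,0,0,0,0,0],[0.05,0,0,0,0,0]]]}}

```text
clock: 15.2
position: [0.6492, -0.0305, 0.2957]
ee_rot: [0.865, -0.502, -0.01, -0.0]
ft_force: [-10.3, 8.4, 6.9]
grip_width: 0.252
```

```bash
python3 arc.py 0;python3 -c "
from h import *
grab('side','pics/s10.png',(190,140,340,260),5);grab('top','pics/t10.png',(210,120,350,260),4)"
```

```text
phi 18.3 r 83.4
t 15.2 stand xy [79.2 26.2] z 0.2957 yaw -71.8 F stand [-8.4 10.3] 6.9 gw 0.252
target w [ 0.6462 -0.0322  0.296 ] shift units [ 0.    0.07 -0.01] turn units [ 0.11  0.21 -0.03]
shift if first turned [ 0.    0.07 -0.01]
```

View pics/s10.png

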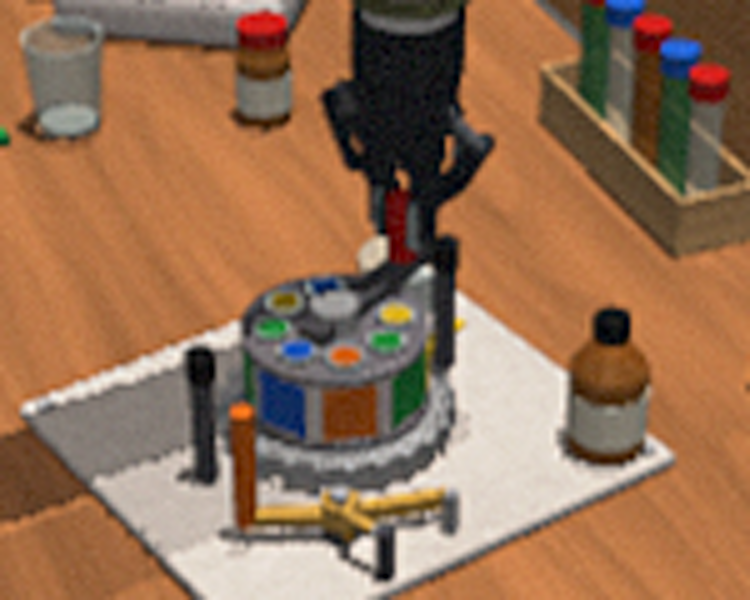

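Request:
{"fn": "servo_tool", "kwargs": {"motion": [[[0.1,0,0,0,0,0],[0.1,0,0,0,0,0],[0.1,0,0,0,0,0]]]}}

```text
clock: 15.6
position: [0.652, -0.0324, 0.2954]
ee_rot: [0.868, -0.497, -0.021, -0.001]
ft_force: [-18.8, 15.1, 12.3]
grip_width: 0.25
```

```bash
python3 arc.py 0
```

```text
phi 16.3 r 85.0
t 15.6 stand xy [81.6 23.8] z 0.2954 yaw -71.1 F stand [-15.4  18.5] 12.3 gw 0.25
target w [ 0.6476 -0.0347  0.296 ] shift units [-0.    0.1  -0.01] turn units [0.23 0.42 0.52]
shift if first turned [ 0.    0.1  -0.01]
```

Request:
{"fn": "servo_tool", "kwargs": {"motion": [[[-0.07,0,0,0,0,0],[0,0,0,0,0,0]]]}}

```text
clock: 15.8
position: [0.6507, -0.0303, 0.2956]
ee_rot: [0.868, -0.497, -0.019, -0.0]
ft_force: [-0.5, 2.6, -0.4]
grip_width: 0.25
```

```bash
python3 arc.py 0
```

```text
phi 17.9 r 84.9
t 15.8 stand xy [80.7 26.1] z 0.2956 yaw -71.1 F stand [0.1 2.6] -0.4 gw 0.25
target w [ 0.6465 -0.0327  0.296 ] shift units [-0.    0.1  -0.01] turn units [0.22 0.38 0.2 ]
shift if first turned [ 0.    0.1  -0.01]
```

Unloaded while still slightly against the stop. Open and check.

Request:
{"fn": "servo_tool", "kwargs": {"motion": [[[0,0,0,0,0,0],[0,0,0,0,0,0],[0,0,0,0,0,0],[0,0,0,0,0,0],[0,0,0,0,0,0]]], "jaw": 100}}

```text
clock: 16.3
position: [0.6508, -0.0331, 0.2949]
ee_rot: [0.867, -0.499, -0.019, 0.001]
ft_force: [0.1, 0.2, 0.4]
grip_width: 0.61
```

Request:
{"fn": "servo_tool", "kwargs": {"motion": [[[0,0,-0.3,0,0,0],[0,0,-0.6,0,0,0],[0,0,-0.6,0,0,0],[-0.5,0,-0.6,0,0,0],[-1,0,0,0,0,0],[-1,0,0,0,0,0],[-1,0,0,0,0,0],[0,0,0,0,0,0]]]}}

```text
clock: 17.1
position: [0.5644, 0.1194, 0.4185]
ee_rot: [0.866, -0.5, -0.017, -0.002]
ft_force: [0.9, 1.0, 0.1]
grip_width: 0.605
```

```bash
python3 go.py 75 27 0.296 -70;python3 -c "
from h import *
grab('side','pics/s11.png',(190,140,340,260),5);grab('top','pics/t11.png',(210,120,350,260),4)"
```

```text
t 17.1 stand xy [ 26. 190.] z 0.4185 yaw -71.6 F stand [1.1 0.8] 0.1 gw 0.605
target w [ 0.6449 -0.0305  0.296 ] shift units [3.48 0.07 2.34] turn units [ 0.16  0.35 -0.31]
shift if first turned [3.4  0.19 2.45]
```

View pics/s11.png

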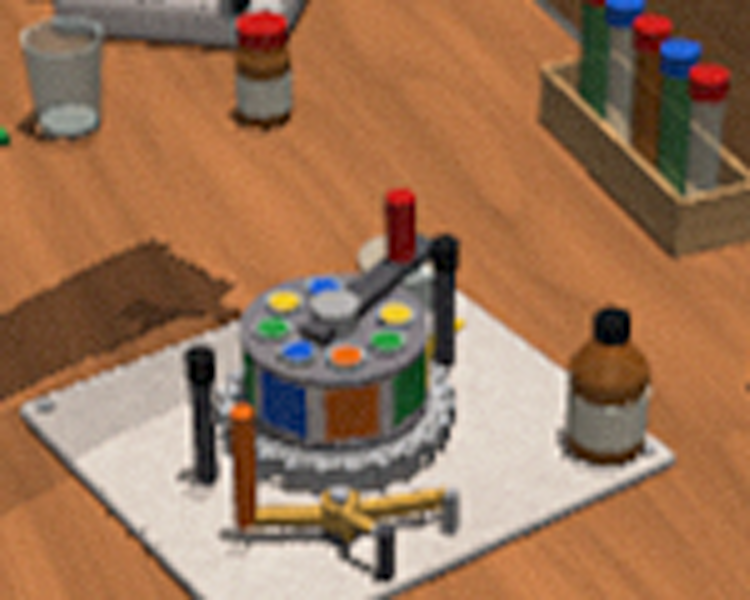

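View pics/t11.png

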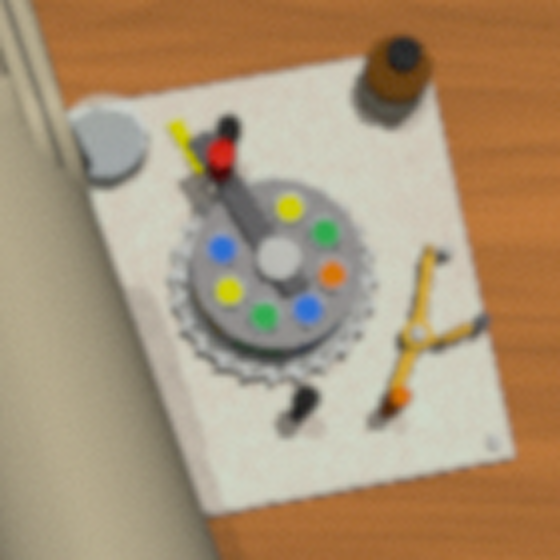

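```bash
python3 -c "
from h import *
q=np.load('pose.npz');R,t=q['R'],q['t']
for n,o,k in(('top',(210,120),4),('side',(190,140),5)):
    c,im=grab(n);hsv=cv2.cvtColor(im,cv2.COLOR_BGR2HSV)
    m=(((hsv[...,0]<6)|(hsv[...,0]>174))&(hsv[...,1]>190)&(hsv[...,2]>60)).astype('uint8')
    x0=(250,145,282,172) if n=='top' else (260,170,285,195)
    mm=np.zeros_like(m);mm[x0[1]:x0[3],x0[0]:x0[2]]=m[x0[1]:x0[3],x0[0]:x0[2]]
    ys,xs=np.nonzero(mm);p=(xs.mean(),ys.mean());print(n,len(xs),p, 'expected mid/top',proj(c,[*(R@[.0752,.0274]+t),.132]),proj(c,[*(R@[.0752,.0274]+t),.157]))
    for z in(.132,.145,.157):
        w=onz(c,p,z);s=R.T@(w[:2]-t);print(z,s*1e3,np.degrees(np.arctan2(s[1],s[0])))
    im2=cv2.resize(im[130:180,245:295] if n=='top' else im[170:220,250:300],None,fx=10,fy=10,interpolation=cv2.INTER_CUBIC);cv2.imwrite(f'pics/z_{n}.png',im2)
"
```

```text
top 40 (np.float64(264.9), np.float64(159.1)) expected mid/top [265.39218025 159.48804235] [265.58877255 157.31641772]
0.132 [76.59573651 28.60750947] 20.480004997128606
0.145 [73.35330208 29.47353903] 21.890384083183374
0.157 [70.36028568 30.27295094] 23.280093426542468
side 71 (np.float64(269.8169014084507), np.float64(184.32394366197184)) expected mid/top [270.71930341 184.5848931 ] [270.72190831 178.32027725]
0.132 [73.63181385 30.55034755] 22.533899314217383
0.145 [61.75145394 13.36874382] 12.215605996483497
0.157 [50.78496787 -2.49119808] -2.8083273435096894
```

View pics/z_top.png

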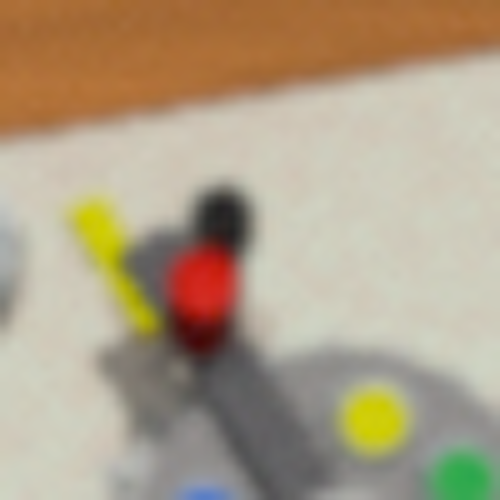

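View pics/z_side.png

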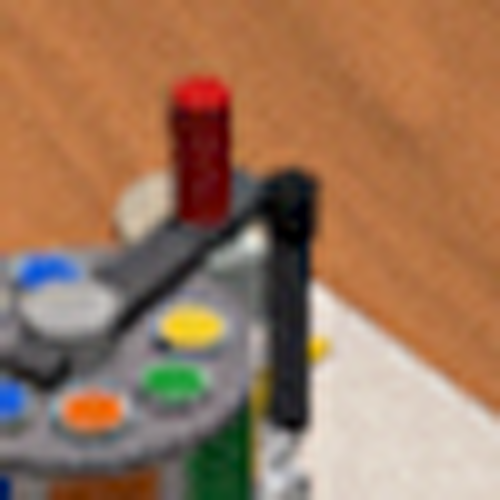

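Request:
{"fn": "servo_tool", "kwargs": {"motion": [[[0.6,0,0,0.16,0.35,0],[0.9,0,0,0,0,0],[0.9,0,0,0,0,0],[0.7,0,0,0,0,0],[0,0,0,0,0,0]]]}}

```text
clock: 17.8
position: [0.6479, -0.0371, 0.415]
ee_rot: [0.861, -0.509, 0.001, 0.004]
ft_force: [-1.0, -1.1, -0.6]
grip_width: 0.611
```

```bash
python3 go.py 75 28 0.296 -70
```

```text
t 17.8 stand xy [76.7 20. ] z 0.415 yaw -72.7 F stand [-1.2 -0.8] -0.6 gw 0.611
target w [ 0.6447 -0.0296  0.296 ] shift units [-0.17 -0.03  2.38] turn units [ 0.06 -0.05 -0.54]
shift if first turned [-0.16 -0.02  2.38]
```

Request:
{"fn": "servo_tool", "kwargs": {"motion": [[[-0.14,-0.02,0,0,0,-0.5],[0,0,0.6,0,0,0],[0,0,0.6,0,0,0],[0,0,0.6,0,0,0],[0,0,0.5,0,0,0],[0,0,0,0,0,0]]]}}

```text
clock: 18.4
position: [0.6464, -0.0417, 0.2946]
ee_rot: [0.868, -0.496, -0.0, 0.005]
ft_force: [-0.5, -0.3, 0.3]
grip_width: 0.607
```

```bash
python3 go.py 75 28 0.296 -70
```

```text
t 18.4 stand xy [74.2 15.8] z 0.2946 yaw -71.0 F stand [-0.5 -0.2] 0.3 gw 0.607
target w [ 0.6447 -0.0296  0.296 ] shift units [-0.23 -0.09 -0.03] turn units [ 0.1  -0.05 -0.2 ]
shift if first turned [-0.22 -0.1  -0.03]
```

Request:
{"fn": "servo_tool", "kwargs": {"motion": [[[0.03,0.02,0,0,0,0],[0.03,0,0,0,0,0],[0.04,0,0,0,0,0]]]}}

```text
clock: 18.7
position: [0.6477, -0.0457, 0.296]
ee_rot: [0.868, -0.496, -0.003, 0.004]
ft_force: [-6.0, 10.0, -8.6]
grip_width: 0.61
```

```bash
python3 go.py 75 28 0.296 -70
```

```text
t 18.7 stand xy [74.7 11.6] z 0.296 yaw -71.0 F stand [-3.9 11. ] -8.6 gw 0.61
target w [ 0.6447 -0.0296  0.296 ] shift units [-0.31 -0.11 -0.  ] turn units [ 0.11  0.01 -0.2 ]
shift if first turned [-0.31 -0.12  0.  ]
```

Request:
{"fn": "servo_tool", "kwargs": {"motion": [[[0.06,0,0,0,0,0],[0.08,0,0,0,0,0],[0.08,0,0,0,0,0]]]}}

```text
clock: 19.0
position: [0.6501, -0.0472, 0.2956]
ee_rot: [0.87, -0.492, -0.011, 0.003]
ft_force: [-11.0, 10.8, -3.9]
grip_width: 0.611
```

```bash
python3 go.py 75 28 0.296 -70
```

```text
t 19.0 stand xy [76.8  9.7] z 0.2956 yaw -70.5 F stand [-8.6 12.7] -3.9 gw 0.611
target w [ 0.6447 -0.0296  0.296 ] shift units [-0.36 -0.09 -0.  ] turn units [ 0.19  0.19 -0.09]
shift if first turned [-0.36 -0.09 -0.01]
```

Request:
{"fn": "servo_tool", "kwargs": {"motion": [[[-0.24,0,0,0,0,0],[0,0,0,0,0,0],[0,0,-0.4,0,0,0],[0,0,-0.6,0,0,0],[0,0,-0.7,0,0,0],[0,0,-0.7,0,0,0],[-0.8,0,0,0,0,0],[-1,0,0,0,0,0],[-1,0,0,0,0,0],[-1,0,0,0,0,0],[-1,0,0,0,0,0],[0,0,0,0,0,0]]]}}

```text
clock: 20.2
position: [0.5224, 0.1699, 0.4383]
ee_rot: [0.868, -0.497, 0.004, -0.003]
ft_force: [0.9, 0.6, 1.1]
grip_width: 0.61
```

```bash
python3 go.py 75 28 0.296 -70; python3 -c "
from h import *
q=np.load('pose.npz');R,t=q['R'],q['t']
for n in('top','side'):
    c,im=grab(n);hsv=cv2.cvtColor(im,cv2.COLOR_BGR2HSV)
    m=(((hsv[...,0]<6)|(hsv[...,0]>174))&(hsv[...,1]>190)&(hsv[...,2]>60)).astype('uint8')
    x0=(250,145,282,172) if n=='top' else (260,170,285,195)
    ys,xs=np.nonzero(m[x0[1]:x0[3],x0[0]:x0[2]]);print(n,len(xs),xs.mean()+x0[0],ys.mean()+x0[1])
grab('side','pics/s12.png',(150,110,350,260),4);grab('top','pics/t12.png')"
```

```text
t 20.2 stand xy [ -5.2 247.8] z 0.4383 yaw -71.1 F stand [1.  0.4] 1.1 gw 0.61
target w [ 0.6447 -0.0296  0.296 ] shift units [ 4.67 -0.06  2.86] turn units [-0.1  -0.04 -0.21]
shift if first turned [ 4.68 -0.    2.85]
top 40 265.15 158.425
side 69 269.9710144927536 184.40579710144928
```

View pics/s12.png

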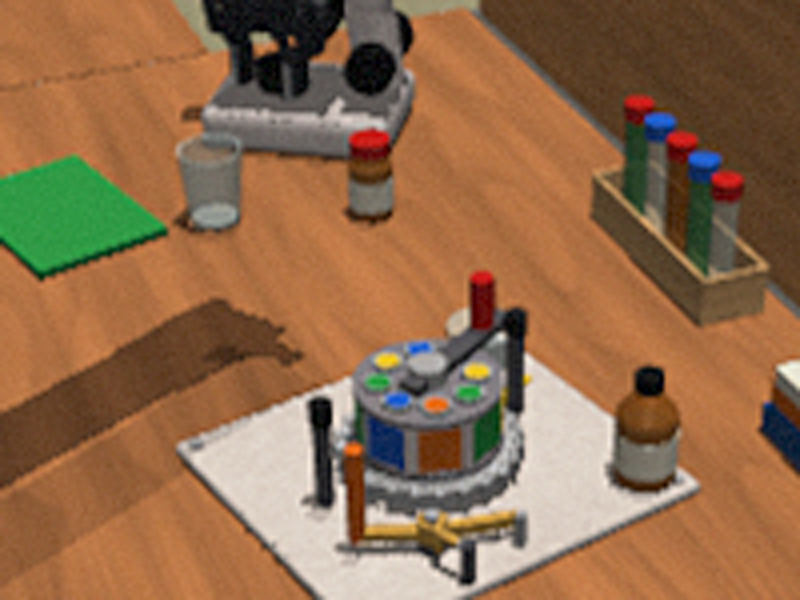

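```bash
python3 -c "
from workcell import order,status
print(order.hand_in(),status.get_obs()['clock'])"
```

```text
the job is handed in; nothing more can be done
the job is handed in; nothing more can be done
```

I flicked the pawl off by its orange post, and it snapped over against its pin and stayed there. I then gripped the red knob and eased the drum back about 86° at roughly 0.25 rad/s until the crank bar met the home stop. After letting go I pressed the knob once more with open jaws, and handed in with the gripper well clear, at about 20 s of the 51 s.

- **Pawl:** the last side picture shows it against its pin, and it stayed off throughout the unwinding.
- **Drum at the stop:** the bar sits against the post in both views. The second push reached about 15 N, well above the 2 N brake. The knob hardly moved in the pictures: about 0.2 px in the side view and 0.7 px in the top view, where lighting on the knob also changed.
- **Measured angle:** the cameras put the knob at 20.5° (top view) and 22.5° (side view), against 20° for home. I put that difference down to calibration and pixel error, because the push and the pictures agree the bar is on the stop.
- **Forces:** the highest wrist force I read was about 27 N, while pressing against the stop. I read it only at the end of each move.
- **Other things on the table:** the robot touched none of them as far as I could tell. The last side picture shows the bottle, beaker, jar and dish stack in place. It does not cover the tub and slide box, and I did not look at the last top picture to check them.

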